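Sweep the loose lock nuts into the parts tray

ROBOT

A 6-joint arm with a two-finger parallel gripper is mounted at the origin on the work surface. World frame = base frame: x ahead of the robot, y to its left, z up, the work surface at z = 0. Lengths are in mm, angles in rad, forces in N, time in s.
With the tool pointing down it reaches from about 300 to 775 mm from the base axis. Payload 14.6 kg.
Tool frame: the origin (TCP) lies on the centre line of the jaws, within the pads' length; the fingertips stand 19 mm ahead of it and the grasp point (between the pads) is the TCP (bot.tip_reach is the distance from the TCP to the fingertips, in mm); z points along the fingers, y is the line along which they close (so a half turn about z gives the same grasp; the last joint's range is limited). The gripper opens to 85 mm and grips with 20 to 120 N. Pads are 22 mm wide; open, the fingers measure 114 mm over their backs; the gripper's body (76 mm by 85 mm) begins 54 mm behind the grasp point. The pads swing forward as they close: fully open they stand 13 mm farther back than shut.
Start: joints at [-1.344, 0.3, 1.521, -0, 1.321, -0.067], TCP at [159.268, -526.425, 250.281] pointing down, gripper open.
Joint ranges: [-3.03, 3.03], [-0.79, 2.21], [0.23, 2.52], [-1.04, 4.18], [0, 3.07], [-2.55, 2.55]. Speed limits (rad/s): [2.22, 2.22, 2.57, 3.14, 3.14, 3.14].

INTERFACE

Orientations are given as a unit quaternion [w, x, y, z].
In Python, from rig import bot gives the robot as it stands. Calls block until the motion is done:
- bot.move_to(position, orientation): joint-space move of the TCP to a pose.
- bot.servo_line(position, attitude=None, speed=150, until_force=None): straight line of the TCP; attitude=None keeps the orientation; speed is the mean speed in mm/s. With until_force (N) it stops when the force on the tool has changed by that much, and returns True; else False.
- bot.move_joints(angles): joint-space move.
- bot.move_gripper(opening, grip_force=None): finger opening in mm; grip_force is the grip in N (None keeps the last); returns when the fingers have stopped.
- bot.dwell(seconds).
- bot.ik(position, orientation): joint angles nearest the present ones, or None.
- bot.read_state(): the state.
- bot.read_camera(name): name is "scene" or "top" or "wrist"; returns a dict with "image" (384x512x3 uint8, blue, green, red), "depth" (384x512 float32, mm along the optical axis (not along the pixel's ray), 0 where there is no reading), "fovy" (degrees; the focal length in pixels is half the picture's height over the tangent of half this angle, whatever the lens; pixels are square), "cx", "cy" (the principal point, pixels), "eye" and "attitude" of the camera in the world; the wrist camera has in their place "mount" (4x4, takes a point from camera to tool coordinates, whose origin is the TCP and whose axes are the flange's). Camera axes: x right, y down, z forward; pixel columns grow to the right and rows downward; lengths in mm; the calibration is good to about 2 mm. A picture is of the moment at which its call begins: read the wrist's pose just before it.
A pose or a line that the arm cannot do raises bot.MotionError and nothing moves.
- bot.finish_job(): hands the job in; it is judged then, once.
The state is a dict: "clock": time; "joint_positions": joint angles; "qvel": joint speeds; "effort": joint torques, N m; "ee_pos": TCP position; "tool_rot": TCP orientation; "ft_force": force on the tool from outside, world axes, zero at the start; "moment": the same for the moment, N m; "grip_width": finger opening in mm; "grip_force": force on a finger pad.
Only numpy, scipy, OpenCV 4.12 (cv2) and the standard library are available. Lean on these libraries where they do the work, as an engineer would, in place of code of your own. Each camera call takes 0.05 s, during which the arm holds its last target. There are 200 camera calls.

TASK

Clear the test bench: with the closed fingers, sweep the three loose hexagon nuts along the bench top into the black parts tray through its open mouth, until each lies flat and wholly inside it. Only push them: do not pick them up, tip them or flick them. Leave the two levelling feet and everything else on the bench where they are.

Things in the scene. Friction and masses are not known exactly. Their poses are not given: they have to be found in the camera images.
- tray: black plastic scoop tray screwed to the bench (cannot move), mouth roughly towards the robot. Origin: centre of its underside; +x points from the open mouth to the back wall. Mouth edge at x = -85 mm, back wall's inner face at x = +81, side walls' inner faces at y = +/-115 (230 mm clear); the three walls are 4 mm thick and 30 mm high. Floor 2 mm thick, ramped down to the bench at the mouth
- tray_mouth (a point): centre of the tray's mouth edge, on the bench; axes as the tray's. From here the floor ramps up from 0 to 2 mm over the first 20 mm, so parts pushed along the bench slide in; there is no wall or step across the mouth
- nut1: loose zinc-plated steel hexagon nut lying flat: 30 mm across flats, 34 mm across corners, 16 mm high, 20 mm bore, about 64 g. Origin: centre of its underside, z up. The three nuts are alike. Starts in front of the tray's mouth, about in the middle
- nut2: loose zinc-plated steel hexagon nut lying flat: 30 mm across flats, 34 mm across corners, 16 mm high, 20 mm bore, about 64 g. Origin: centre of its underside, z up. The three nuts are alike. Starts in front of the mouth, off to the tray's +y side, 85 to 115 mm from the tray's centre line, so it must be pushed slantwise to miss the side wall
- nut3: loose zinc-plated steel hexagon nut lying flat: 30 mm across flats, 34 mm across corners, 16 mm high, 20 mm bore, about 64 g. Origin: centre of its underside, z up. The three nuts are alike. Starts in front of the mouth, off to the tray's -y side, 85 to 115 mm from the tray's centre line, so it must be pushed slantwise to miss the side wall
- foot1: bystander: round steel levelling foot, standing loose: disc 38 mm diameter, 9 mm thick, with an upright 12 mm stem, 52 mm high in all. Origin: centre of its underside. Stands between, and nearer the robot than, the nuts, on the robot's side
- foot2: bystander: a second levelling foot like foot1, on the other side of the middle nut
- drive: bystander: bare hard drive lying flat beside the tray, 147 x 102 x 26 mm (x, y, z). Origin: centre of its underside
- multimeter: bystander: handheld multimeter lying flat on the other side of the tray, 150 x 75 x 40 mm (x, y, z). Origin: centre of its underside
- screwdriver: bystander: screwdriver lying on the bench beyond the tray's back wall, about 200 mm long along its x, 26 mm high
- mug: bystander: white mug, 80 mm across, 90 mm high, well off to the left of the bench. Origin: centre of its underside
- tape: bystander: roll of black tape lying flat, 84 mm across, 24 mm high, well off to the right. Origin: centre of its underside

How it is judged (in metres and radians):
At the end, for the whole second after the job is handed in: All three nuts lie flat and at rest on the tray's floor or lip ramp, wholly inside the mouth: each nut's centre at least 18 mm past the mouth edge (tray frame x above -67 mm), within the walls, its underside less than 10 mm above the bench (x of nut1 in the frame of tray between -0.067 and 0.081 m and y of nut1 in the frame of tray between -0.115 and 0.115 m and height (world z) of each of nut1, nut2, nut3 below 0.01 m and linear speed of each of nut1, nut2, nut3 below 0.02 m/s and x of nut2 in the frame of tray between -0.067 and 0.081 m and y of nut2 in the frame of tray between -0.115 and 0.115 m and x of nut3 in the frame of tray between -0.067 and 0.081 m and y of nut3 in the frame of tray between -0.115 and 0.115 m); the robot touches nothing.
It fails at once if a nut is lifted, carried, tipped up or put on another (underside centre over 15 mm above the bench) (height (world z) of any of nut1, nut2, nut3 above 0.015 m).
It fails at once if a nut is flicked (faster than 0.6 m/s) (linear speed of any of nut1, nut2, nut3 above 0.6 m/s).
It fails at once if a bystander is moved by more than 20 mm (distance of any of foot1, foot2, drive, multimeter, screwdriver, mug, tape from where it was at the start of the episode above 0.02 m).
It fails at once if a levelling foot or the mug is knocked over (angle between any of foot1, foot2, mug's own z axis and vertical above 0.6 rad).
It also fails if it takes over 54 s, if anything falls off the work surface, if the arm or the gripper's body presses on something with over 40 N, if the wrist force passes 120 N, or if a joint passes its speed limit or range.

## Working session

There is one attempt and no reset: what is moved stays moved. The work goes in short steps, each a Python script; the robot and the scene stay as the last script left them, time stands still between calls to the robot, and variables do not carry over. Pictures are saved under pics/ and viewed, at most 10 in all, crops included, and the job is handed in when it is done.

```bash
mkdir -p pics; python3 - <<'E'
from rig import bot
import cv2,numpy as np
for n in ["top","scene"]:
    c=bot.read_camera(n); cv2.imwrite(f"pics/{n}0.png",c["image"]); np.savez(f"{n}0.npz",**c)
    print(n,c["fovy"],c["cx"],c["cy"],c["eye"],c["attitude"])
print(bot.read_state()["clock"],bot.read_state()["tool_rot"],bot.tip_reach)
E
ls
```

```text
top 50.699639162121954 254.1847874025701 188.9146124057678 [ 508.11474075    3.22587627 1208.8752004 ] [-0.01765879  0.70956718 -0.70392129  0.02640834]
scene 50.99336943695254 259.57511905914953 194.07595788513925 [1181.12259458 -387.57531744 1094.94552537] [-0.25907026  0.83619382  0.46294492 -0.13908447]
0.1 [-4.78475314e-04  9.89227204e-01  1.46387533e-01 -3.11356941e-05] 19.0
pics
scene0.npz
top0.npz
```

View pics/top0.png

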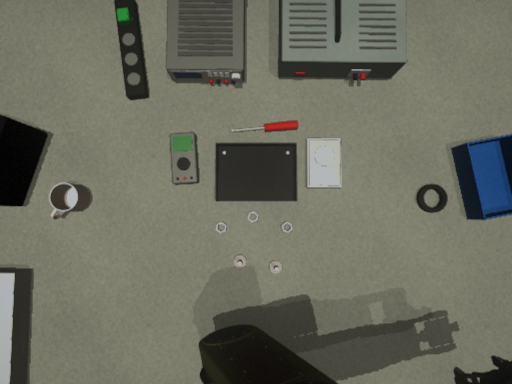

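The top view shows the tray at cols 216–297, rows 143–201. The nuts are near (221,228), (253,217) and (287,227), and the feet near (240,261) and (276,267). I'll enlarge this area to get closer positions.

```bash
cat > h.py <<'E'
import numpy as np
from scipy.spatial.transform import Rotation as R
def world(c,u,v,z):
    f=192/np.tan(np.radians(float(c["fovy"]))/2); q=c["attitude"]
    d=R.from_quat([q[1],q[2],q[3],q[0]]).apply([(u-c["cx"])/f,(v-c["cy"])/f,1])
    return c["eye"]+d*(z-c["eye"][2])/d[2]
E
python3 - <<'E'
import numpy as np,cv2
from h import *
c=np.load("top0.npz")
im=cv2.resize(c["image"][130:280,190:350],None,fx=5,fy=5,interpolation=cv2.INTER_CUBIC)[:600] if 0 else cv2.resize(c["image"][135:280,200:310],None,fx=4,fy=4,interpolation=cv2.INTER_CUBIC)
cv2.imwrite("pics/crop.png",im)
for n,u,v,z in [("n?",221,228,16),("n",253,217,16),("n",287,227,16),("f",240,261,9),("f",276,267,9),("tray",256.5,172,2),("mouthL",216,201,0),("mouthR",297,201,0)]: print(n,world(c,u,v,z).round())
E
```

```text
n? [467.  85.  16.]
n [500.  -8.  16.]
n [ 471. -108.   16.]
f [371.  29.   9.]
f [354. -77.   9.]
tray [634. -18.   2.]
mouthL [547. 102.   0.]
mouthR [ 549. -140.    0.]
```

View pics/crop.png

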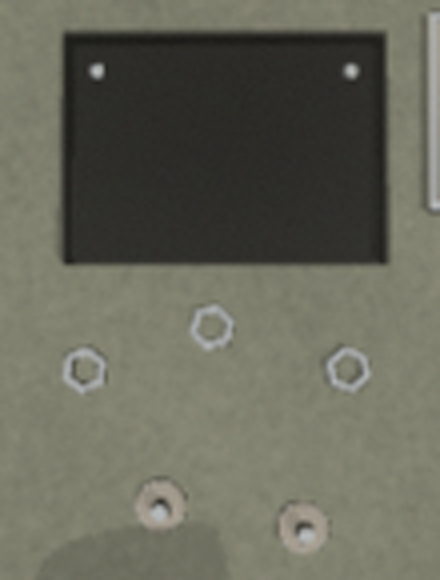

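Crop readings: left nut (84,370), middle nut (212,327), right nut (348,370). The foot discs are at (160,504) and (303,528), the mouth corners at (64,263) and (387,263), and the back corners at (64,33) and (387,33).

```bash
python3 - <<'E'
import numpy as np
from h import *
c=np.load("top0.npz")
for n,X,Y,z in [("nut2",84,370,12),("nut1",212,327,12),("nut3",348,370,12),("f1",160,504,9),("f2",303,528,9),("mL",64,263,30),("mR",387,263,30),("bL",64,33,30),("bR",387,33,30)]:
    u,v=X/4+199.6,Y/4+134.6; p=world(c,u,v,z); d=c["depth"][int(v+.5),int(u+.5)]
    print(n,p.round(1),"surface z~",round(1208.9-float(d),1))
E
```

```text
nut2 [469.6  86.5  12. ] surface z~ 9.2
nut1 [501.8  -7.3  12. ] surface z~ -1.1
nut3 [ 471.  -107.6   12. ] surface z~ 5.3
f1 [372.   29.8   9. ] surface z~ 67.1
f2 [355.3 -75.2   9. ] surface z~ 62.3
mL [547.5 100.8  30. ] surface z~ 30.6
mR [ 549.4 -134.2   30. ] surface z~ 13.1
bL [716.1 103.1  30. ] surface z~ 20.0
bR [ 718.5 -134.    30. ] surface z~ 20.2
```

The tray measures about 236 × 169 mm against 238 × 170 expected. The nuts sit at tray y ≈ +102, +9 and −92, which fits the description. I'll start with nut3 and check the result.

```bash
cat >> h.py <<'E'
def sweep(bot,nut,goal,speed=80):
    nut,goal=np.array(nut,float),np.array(goal,float)
    d=(goal-nut)/np.linalg.norm(goal-nut); phi=np.arctan2(d[1],d[0])
    q=[0,np.cos(phi/2),np.sin(phi/2),0]          # tool down, tool x along the push
    a,b=nut-45*d,goal-28*d
    bot.move_to([*a,110],q)
    bot.servo_line([*a,24],speed=120,until_force=15) and print("touched early")
    bot.servo_line([*b,24],speed=speed)
    s=bot.read_state(); print("end",s["ee_pos"].round(1),s["ft_force"].round(1))
    bot.servo_line([*(b-20*d),24],speed=100); bot.servo_line([*(b-20*d),110],speed=150)
    print("clock",bot.read_state()["clock"])
E
python3 - <<'E'
from rig import bot
from h import *
import cv2
bot.move_gripper(0)
sweep(bot,[471,-107.6],[620,-75])
bot.move_to([430,-7,200],[0,1,0,0])
c=bot.read_camera("top"); np.savez("top1.npz",**c)
cv2.imwrite("pics/t1.png",cv2.resize(c["image"][130:290,180:340],None,fx=3.5,fy=3.5))
print(bot.read_state()["clock"],bot.read_state()["grip_width"])
E
```

```text
end [592.5 -81.1  24.1] [0.5 0.1 0.4]
clock 6.925
7.75 0.10455303559171802
```

View pics/t1.png

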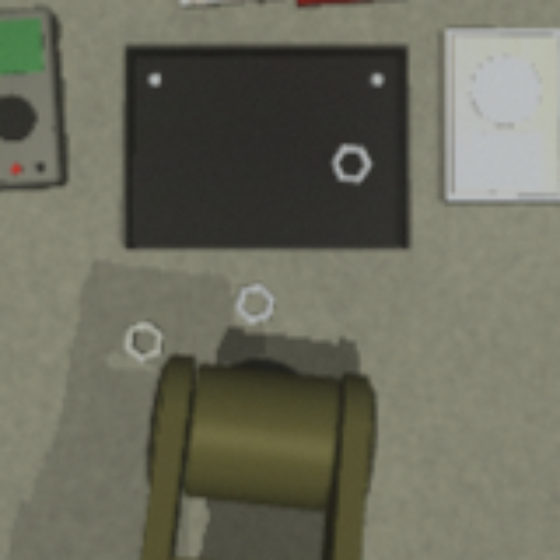

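Nut3 lies in the tray at crop (351,163). The other two nuts, at (255,303) and (144,341), haven't moved. I'll sweep those two next.

```bash
python3 - <<'E'
from rig import bot
from h import *
import cv2
sweep(bot,[501.8,-7.3],[640,-14])
sweep(bot,[469.6,86.5],[620,45])
bot.move_to([450,0,250],[0,1,0,0])
bot.move_joints([-1.344,0.3,1.521,0,1.321,-0.067])
c=bot.read_camera("top"); np.savez("top2.npz",**c)
cv2.imwrite("pics/t2.png",cv2.resize(c["image"][130:290,180:340],None,fx=3.5,fy=3.5))
print(bot.read_state()["clock"])
E
```

```text
end [611.9 -12.6  24.1] [-0.6  0.2 -0.3]
clock 12.25
end [592.9  52.5  24. ] [-0.   0.  -0.6]
clock 17.325
20.3333
```

View pics/t2.png

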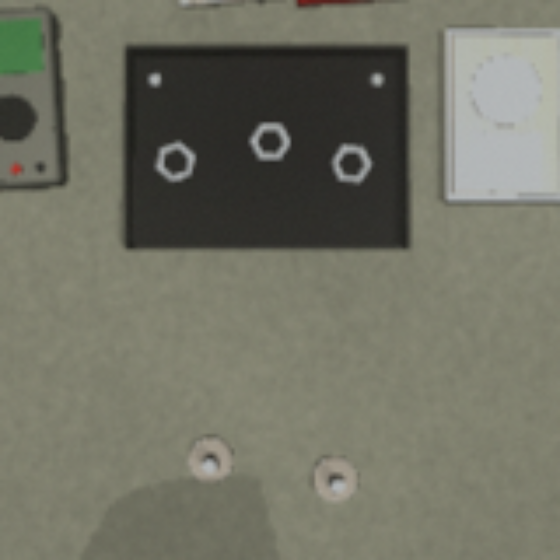

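All three nuts lie flat well inside the tray, at (175,161), (270,141) and (351,163) against a mouth edge at row 247. The feet, at (210,458) and (336,479), haven't moved.

```bash
python3 -c "
from rig import bot
print(bot.finish_job())"
```

```text
the job is handed in; nothing more can be done
None
```

I swept all three nuts into the tray, where they lie flat about 85 mm or more past the mouth edge, left the feet unmoved, and handed the job in at about 20 s of the 54 s allowed; no verdict was returned.

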